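# Gauge a nest plate in the bench caliper

## Robot

A 6-joint arm with a two-finger parallel gripper is mounted at the origin on a cart in front of the work surface, level with it; the furniture and walls round the work are solid. World frame = base frame: x ahead of the robot, y to its left, z up, the work surface at z = 0. Lengths are in m, angles in degrees, forces in N, time in s.
With the tool pointing down it reaches from about 0.35 to 0.975 m from the base axis. Payload 4.9 kg.
Tool frame: the origin (TCP) lies midway between the tips of the shut fingers; the grasp point (between the pads) lies 19 mm behind it (tcp_to_grasp is the distance from the TCP to the grasp point, in m); z points along the fingers, y is the line along which they close (so a half turn about z gives the same grasp; the last joint's range is limited). The gripper opens to 85 mm and grips with 20 to 120 N. Pads are 22 mm wide; open, the fingers measure 114 mm over their backs; the gripper's body (76 mm by 85 mm) begins 54 mm behind the grasp point. The pads swing forward as they close: fully open they stand 13 mm farther back than shut.
Start: joints at [-79.813, 3.019, 92.412, -0, 84.569, -6.818], TCP at [0.183, -0.598, 0.231] pointing down, gripper open.
Joint ranges: [-172.51, 172.51], [-57.92, 126.97], [3.15, 148.05], [-58.71, 238.71], [5.1, 150.11], [-179.66, 179.66]. Speed limits (degrees/s): [147.25, 147.25, 180, 180, 180, 180].

## Interface

Orientations are given as [roll, pitch, yaw] about the fixed x, y, z axes, in that order (R = Rz(yaw) Ry(pitch) Rx(roll)).
In Python, from bench import * gives the robot as it stands. The module is installed in compiled form; this text tells all that it offers.
- The arm moves only by the tool carry_out, never from a script. Its arguments are lists of equal length, an entry for each row: "xyz": the shift along the tool's x, y, z in cm, a list of three; "twist": the turn about the tool's z in degrees; "gripper": the opening, from -1 (shut) to 1 (fully open). A call has 1 to 12 rows; each row shifts and turns the commanded pose from where the row before left it, along the tool's axes as they then stand; what a row does not reach is not made up. A row lasts 1/10 s, in which the tool goes at most 50 mm and 8.59 degrees, less where a joint would pass 70% of its speed; a pose out of reach is approached as far as the arm can. A call is refused whole if a number of a shift passes 5 or a number of a turn 8.59, either way. A call with a gripper value outside its range is refused whole. The fingers move at their own pace and stop on an object; the grip force is fixed at half the most. Time passes only in rows, so rows that do not move let the fingers close. It gives the time, the measured TCP pose, the force, the opening and the grip force at its end, in the units of the state.
- sense(): the state, without advancing time (a new reading comes with each control period).
- capture(name): name is "side" or "top"; returns a dict with "frame" (480x640x3 uint8, red, green, blue), "mtx" (3x3 intrinsics, pixels), "D" ([k1, k2, p1, p2, k3] as OpenCV has them; the pictures are not rectified), "pose" (4x4, takes a point from camera to world coordinates). Camera axes: x right, y down, z forward; pixel columns grow to the right and rows downward; lengths in m; the calibration is good to about 2 mm. A picture is of the moment at which its call begins. There is no depth.
- close_job(): hands the job in; it is judged then, once.
The state is a dict: "time": time; "qpos": joint angles; "joint_vel": joint speeds; "tau": joint torques, N m; "ee_pos": TCP position; "eef_rot": TCP orientation; "contact_force": force on the tool from outside, world axes, zero at the start; "torque": the same for the moment, N m; "width": finger opening in m; "grip_force": force on a finger pad.
Only numpy, scipy, OpenCV 4.12 (cv2) and the standard library are available. Lean on these libraries where they do the work, as an engineer would, in place of code of your own. Each camera call takes 0.05 s, during which the arm holds its last target. There are 200 camera calls.

## Task

Gauge the width of the aluminium nest plate: take it by its black grip, lift it straight up off the fixture's two locating pins without cocking it, and lay it flat on the bed of the bench caliper between the open jaws, long sides facing the jaws (open the sliding jaw first if the gap is too narrow). Then close the sliding jaw by its thumb knob, gently and without tilting it, until both jaws bear squarely on the plate, let go and leave it closed there. Leave the bottles, measuring cylinder, marker, tape and scissors where they are.

Things in the scene. Friction and masses are not known exactly. Their poses are not given: they have to be found in the camera images.
- nest_plate: Loose aluminium plate, 110 long (x) x 64 wide (y, the width to gauge) x 16 thick, 0.2 to 0.4 kg; origin at the centre of its underside, z up. Two through holes of 12 diameter at x = -42, +42. On its top centre a black upright grip, 12 thick (x), 44 wide (y), from z = 16 to 58 (foot 20 x 52 up to z = 20). Same either way round.
- plate_grip (a point): Point in the middle of the black grip, 46 above the plate's underside; pinch it here across its 12 mm thickness (closing along the plate's x).
- pin_fixture: Blue base plate, 140 (x) x 90 (y) x 14 high, fixed to the worktop; origin at the centre of its underside. Two steel pins of 10 diameter stand at x = -42 and +42, y = 0, their tips 48 above the worktop. At the start the nest plate lies on it over the pins, its underside at z = 14, axes parallel.
- caliper: Grey bench caliper fixed to the worktop; origin on the worktop, x roughly away from the robot. Base: x -75 to 103, y -85 to 115, its flat top (the bed) 12 high. Steel beam along y at x = 75 (front face x = 68, top 37, end blocks 42 high). The jaws reach from it to x = -60, 16 thick, tops 42 high. The fixed jaw's gauging face is the plane y = -50, looking to +y at the sliding jaw.
- bed (a point): Point on the bed (z = 12 of the caliper) at caliper x = 0, y = -18: where the plate's origin comes to rest when it is gauged, with the plate's x parallel to the caliper's x.
- fixed_jaw: The fixed jaw; its origin and axes are those of the caliper.
- sliding_jaw: The sliding jaw, from the carriage to caliper x = -60; its origin lies on the knob's axis at the worktop's height, its gauging face 22 towards -y from there.
- carriage (a joint): Opening of the jaws in m, 0 (shut) to 0.110; grows as the carriage slides along the caliper's +y. Dry friction of about 4 N holds it where it is left. It reads about 0.064 with the plate gripped.
- knob (a point): Middle of the upright round thumb knob on the carriage, 16 diameter, 72 above the worktop (free height from 50 to 90), over the beam at caliper x = 75, y = -28 + opening. Pinched or pushed here along the beam the jaw does not tilt.
- jaw_rock (a joint): Tilt of the sliding jaw in the horizontal plane about the knob's axis, rad, 0 = square; a stiff spring (12 N m/rad) centres it. Pushing the jaw itself, away from the knob, tilts it.
- clear_bottle: Bystander, not to be moved: bottle with a blue cap, clear glass, 56 dia x 113 tall; origin at the centre of its underside.
- tall_cylinder: Bystander, not to be moved: slim glass measuring cylinder on a blue foot, foot 52 x 59, 190 tall, easily toppled; origin at the centre of its underside.
- brown_bottle: Bystander, not to be moved: dropper bottle, brown glass with a black rubber top, 33 dia x 100 tall; origin at the centre of its underside.
- red_bottle: Bystander, not to be moved: small square pink bottle with a red cap, 38 x 38 x 86 tall; origin at the centre of its underside.
- marker: Bystander, not to be moved: black-and-white marker pen lying flat, 17 x 135 x 16; origin at the centre of its underside.
- roll: Bystander, not to be moved: roll of tan adhesive tape lying flat, 96 dia x 25 tall; origin at the centre of its underside.
- scissors: Bystander, not to be moved: orange-handled scissors lying flat, 87 x 199 x 9; origin at the centre of its underside.

How it is judged:
By the outcome, as a careful person would: the job done as asked, in the order asked, and still so for the second after the job is handed in, with the robot touching nothing.
It also fails if it takes over 64 s, if anything falls off the work surface, if the arm or the gripper's body presses on something with over 40 N, if the wrist force passes 120 N, or if a joint passes its speed limit or range.

## Working session

There is one attempt and no reset: what is moved stays moved. The work goes in short steps, Python scripts to look and compute and a tool call to move; the robot and the scene stay as the last step left them, time stands still between calls to the robot, and variables do not carry over. Pictures are saved under pics/ and viewed, at most 11 in all, crops included, and the job is handed in when it is done.

Besides the shell and the picture viewer there is one more tool, called after "Request:" as name(argument=value, ...) on one line, values as JSON. carry_out: Moves the arm, as the interface text tells. Its arguments: {"type":"object","properties":{"xyz":{"type":"array","items":{"type":"array","items":{"type":"number"}}},"twist":{"type":"array","items":{"type":"number"}},"gripper":{"type":"array","items":{"type":"number"}}},"required":["xyz","twist","gripper"]}

```bash
mkdir -p pics && python3 - <<'E'
from bench import *
import cv2,numpy as np
s=sense();print({k:np.round(v,3) for k,v in s.items()})
for n in("side","top"):
    c=capture(n);cv2.imwrite(f"pics/{n}0.png",c["frame"][:,:,::-1]);print(n,np.round(c["mtx"],1),c["D"],np.round(c["pose"],4))
E
```

```text
{'time': np.float64(0.0), 'qpos': array([-79.813,   3.058,  92.493,   0.   ,  84.568,  -6.819]), 'joint_vel': array([-0.014, -0.006,  0.012, -0.024,  0.009, -0.067]), 'tau': array([ 0.0000e+00, -3.9368e+01, -3.7018e+01, -0.0000e+00,  7.0000e-03,
       -0.0000e+00]), 'ee_pos': array([ 0.183, -0.597,  0.23 ]), 'eef_rot': array([-1.79883e+02, -1.40000e-02,  1.70060e+01]), 'contact_force': array([ 0.706,  0.125, -0.724]), 'torque': array([ 0.008,  0.016, -0.021]), 'grip_force': np.float64(0.0), 'width': np.float64(0.085)}
side [[620.2   0.  313. ]
 [  0.  620.2 251. ]
 [  0.    0.    1. ]] [0.07598348 0.         0.         0.         0.        ] [[ 0.3764 -0.4093  0.8311 -1.4136]
 [-0.9264 -0.1533  0.344  -0.8134]
 [-0.0134 -0.8994 -0.4369  1.1007]
 [ 0.      0.      0.      1.    ]]
top [[475.3   0.  310.4]
 [  0.  475.3 245.9]
 [  0.    0.    1. ]] [0.01015045 0.         0.         0.         0.        ] [[ 0.0117 -0.9826  0.1854  0.2306]
 [-0.9998 -0.0139 -0.0106 -0.0207]
 [ 0.013  -0.1853 -0.9826  1.5052]
 [ 0.      0.      0.      1.    ]]
```

View pics/side0.png

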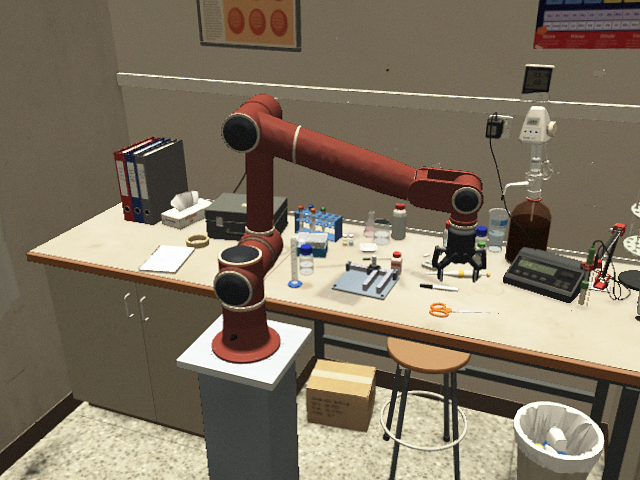

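View pics/top0.png

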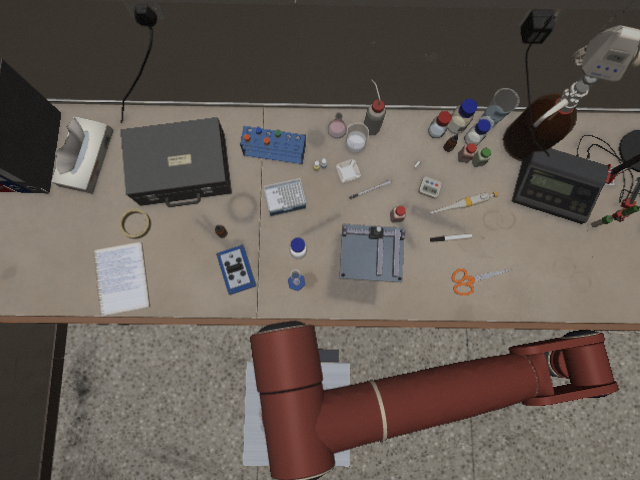

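The overview shows the fixture with the nest plate at top-view pixel (236,270) and the caliper at (372,252). In the side view the arm hides the fixture. Next I'll take enlarged crops of both.

```bash
python3 - <<'E'
import cv2,numpy as np
t=cv2.imread("pics/top0.png")
a=cv2.resize(t[235:305,205:265],None,fx=6,fy=6,interpolation=cv2.INTER_CUBIC)
b=cv2.resize(t[220:290,335:408],None,fx=6,fy=6,interpolation=cv2.INTER_CUBIC)
cv2.imwrite("pics/crop0.png",np.hstack([a,b])[:,:800])
E
```

```text
(no output)
```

View pics/crop0.png

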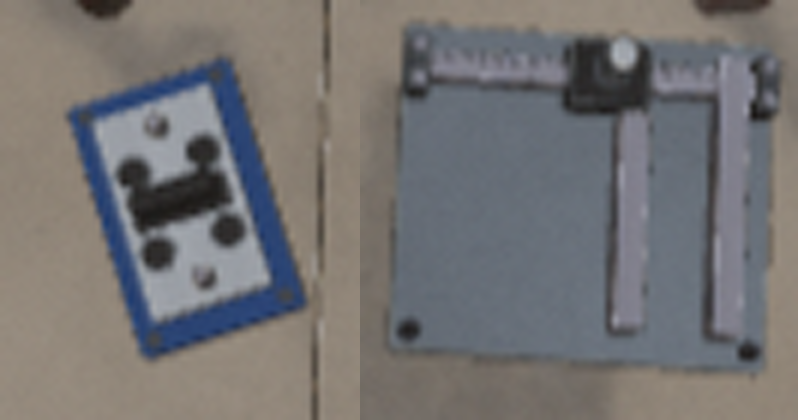

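The crop shows the plate (silver) on the blue fixture, with pin tips at about (231,256) and (239,281) in full-frame pixels. The caliper gap is only about 36 mm and the knob is near (379,229). I'll measure now.

```bash
cat > h.py <<'E'
import cv2,numpy as np
from bench import *
def rays(c,px):
    u=cv2.undistortPoints(np.float64(px).reshape(-1,1,2),c["mtx"],np.float64(c["D"])).reshape(-1,2)
    d=np.c_[u,np.ones(len(u))]@c["pose"][:3,:3].T
    return c["pose"][:3,3],d/np.linalg.norm(d,axis=1)[:,None]
def onplane(c,px,z):
    o,d=rays(c,px);return o+d*((z-o[2])/d[:,2])[:,None]
def tri(c1,p1,c2,p2):
    o1,d1=rays(c1,[p1]);o2,d2=rays(c2,[p2]);d1,d2=d1[0],d2[0]
    t=np.linalg.lstsq(np.c_[d1,-d2],o2-o1,rcond=None)[0]
    a,b=o1+t[0]*d1,o2+t[1]*d2;return (a+b)/2,np.linalg.norm(a-b)
def proj(c,P):
    T=np.linalg.inv(c["pose"]);r=cv2.Rodrigues(T[:3,:3])[0]
    return cv2.projectPoints(np.float64(P).reshape(-1,1,3),r,T[:3,3],c["mtx"],np.float64(c["D"]))[0].reshape(-1,2)
def biggest(m,roi):
    x0,y0,x1,y1=roi;k=np.zeros_like(m);k[y0:y1,x0:x1]=m[y0:y1,x0:x1]
    cs=cv2.findContours(k,cv2.RETR_EXTERNAL,cv2.CHAIN_APPROX_NONE)[0];return max(cs,key=cv2.contourArea)
def box(P):  # centre,size(long,short),yaw of long axis, of world points
    (cx,cy),(w,h),a=cv2.minAreaRect(np.float32(P[:,:2]*1000))
    if w<h:w,h,a=h,w,a+90
    return np.round([cx,cy,w,h,(a+90)%180-90],1)
E
python3 - <<'E'
from h import *
s,t=capture("side"),capture("top")
hs=cv2.cvtColor(t["frame"],cv2.COLOR_RGB2HSV);
print("caliper hsv",hs[260,360],hs[245,390],"tbl",hs[300,340],"blue",hs[288,230],"plate",hs[262,240],"grip",hs[268,235])
blue=cv2.inRange(hs,(100,120,40),(125,255,255))
k=biggest(blue,(205,235,265,305));P=onplane(t,k.reshape(-1,2),.014);print("fixture",box(P))
pl=cv2.inRange(hs,(0,0,125),(179,60,255))
k=biggest(pl,(215,245,256,298));P=onplane(t,k.reshape(-1,2),.030);print("plate",box(P),cv2.boundingRect(k))
gr=cv2.inRange(hs,(85,15,40),(130,110,255))
k=biggest(gr,(332,218,412,292));P=onplane(t,k.reshape(-1,2),.012);print("caliper",box(P),cv2.boundingRect(k))
np.set_printoptions(linewidth=200)
g=cv2.cvtColor(t["frame"],cv2.COLOR_RGB2GRAY);print(g[222:242,366:390])
a=cv2.resize(t["frame"][205:295,330:415],None,fx=5,fy=5,interpolation=cv2.INTER_CUBIC)
b=cv2.resize(s["frame"][225:315,325:410],None,fx=5,fy=5,interpolation=cv2.INTER_CUBIC)
cv2.imwrite("pics/crop1.png",b[:,:,::-1])
E
```

```text
caliper hsv [108  37 118] [107  35 118] tbl [ 17  38 133] blue [109  89 132] plate [103  18 102] grip [20 27 28]
fixture [432.3 197.6 133.4  87.   19. ]
plate [434.6 198.5 110.6  63.3  19.3] (221, 249, 29, 40)
caliper [ 493.6 -234.2  199.8  174.8   86.8] (340, 225, 65, 57)
[[140 140 142 141 142 140 141 141 142 139 139 138 141 141 141 140 142 141 141 139 140 139 135 136]
 [140 141 141 140 139 140 140 141 142 140 140 140 141 141 141 142 142 140 140 140 140 139 137 137]
 [139 140 140 138 137 139 140 139 141 140 139 140 141 141 142 142 141 141 140 138 141 140 138 139]
 [137 130 126 123 123 124 122 129 123 123 134 132 122 123 140 140 142 143 140 140 141 141 140 138]
 [117 116 112 108 106  85  89  89  82  86 104 117 139 132 116 118 129 127 125 125 127 126 127 123]
 [107 107 104  88  79  45  53  51  50  53  81 149 158 156 135  82  89 109 107 108 111 108 112 108]
 [108 109 103  54  66  43  42  41  44  52  89 166 162 163 157  82  54  87 105 104 105 105 107 105]
 [101 112  99  52  68  42  42  42  55  54  86 165 164 163 156  77  46  77 104 105 103 105 107 108]
 [117 124  99  66  69  41  40  42 
[... 454 characters left out ...]
3 132]
 [ 91  88  71  39  52  40  37  42  42  41  45  46  45  44  43  45  50  67  85 106 105  95  96  91]
 [108 107  84  37  62  60  61  61  51  51  50  50  42  45  41  40  50  74  86  78  77  79  80  74]
 [107 108  82  36  53  49  51  51  41  41  42  42  41  47  48  48  60  91 105 100 100  98 102  99]
 [109 107 100  72  55  41  43  45  41  39  34  37  60  86  88  96  73  99 104 106 108 106 106 107]
 [109 111 109 103  94  89  89  88  89  88  88  78  86 120 119 123 110 108 110 106 106 107 107 107]
 [109 110 110 111 108 107 106 107 106 108 106  82 103 130 128 129 125  99 110 108 108 109 107 108]
 [108 110 111 108 109 108 108 108 108 106 104  73 110 130 129 129 126  87 108 106 108 106 105 106]]
```

View pics/crop1.png

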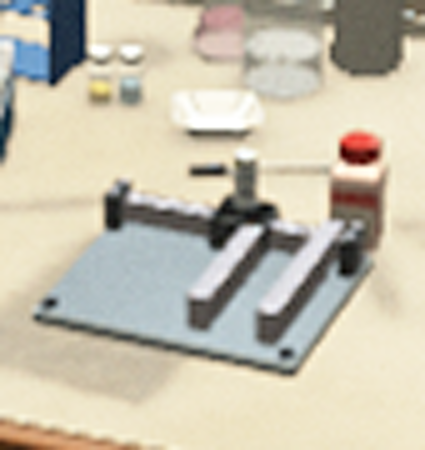

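The side crop shows the knob top at about side pixel (374,256), with the jaws about 36 mm apart and the red bottle just beyond the fixed jaw's end. I'll triangulate the knob and refine the edges.

```bash
python3 - <<'E'
from h import *
s,t=capture("side"),capture("top")
g=cv2.cvtColor(t["frame"],cv2.COLOR_RGB2GRAY)
def cen(img,x0,y0,x1,y1,th):
    w=np.clip(img[y0:y1,x0:x1].astype(float)-th,0,None);y,x=np.mgrid[y0:y1,x0:x1]
    return (x*w).sum()/w.sum(),(y*w).sum()/w.sum()
kt=cen(g,376,226,382,232,110);print("knob top px",kt,"z=.09",onplane(t,[kt],.09)*1000)
gs=cv2.cvtColor(s["frame"],cv2.COLOR_RGB2GRAY);np.set_printoptions(linewidth=200);print(gs[252:272,366:384])
hs=cv2.cvtColor(t["frame"],cv2.COLOR_RGB2HSV)
blue=cv2.inRange(hs,(100,70,30),(125,255,255))
k=biggest(blue,(205,235,265,305));print("fixture",box(onplane(t,k.reshape(-1,2),.014)))
gr=cv2.inRange(hs,(85,12,20),(140,140,255))
k=biggest(gr,(332,218,412,292));P=onplane(t,k.reshape(-1,2),.012)*1000;print("caliper",box(P/1000))
# edges: fit lines to near, left and right sides
c=P[:,:2]-P[:,:2].mean(0);a=np.radians(-3.2);R=np.array([[np.cos(a),-np.sin(a)],[np.sin(a),np.cos(a)]]);q=c@R
for nm,i,sg in(("near",0,-1),("far",0,1),("left",1,1),("right",1,-1)):
    j=1-i;e=(sg*q[:,i]>sg*q[:,i][np.argmax(sg*q[:,i])]-7)&(abs(q[:,j])<70)
    f=np.polyfit(q[e,j],q[e,i],1);print(nm,f,e.sum())
print("mean",P.mean(0))
# red bottle, cap
red=cv2.inRange(hs,(0,120,60),(6,255,255))|cv2.inRange(hs,(172,120,60),(179,255,255))
k=biggest(red,(388,200,412,226));print("red cap",onplane(t,[k.reshape(-1,2).mean(0)],.086)*1000)
# brown bottle top, blue cap
print("brown~",onplane(t,[(221,231)],.1)*1000,"clear",onplane(t,[(298,243)],.113)*1000,"cyl foot",onplane(t,[(297,282)],.0)*1000)
E
```

```text
knob top px (np.float64(378.4477244772448), np.float64(228.30258302583024)) z=.09 [[ 555.31056344 -243.46269119   90.        ]]
[[134 138 138 135 132 134 125 137 183 205 209 213 221 226 226 228 227 231]
 [188 184 184 188 188 189 185 192 203 207 212 217 223 225 227 229 230 228]
 [217 215 215 218 216 217 224 230 228 216 221 220 224 226 226 228 229 231]
 [224 225 224 226 226 224 242 252 251 247 236 227 229 229 230 229 229 230]
 [230 229 230 230 231 215 201 236 242 230 220 231 229 230 229 230 230 229]
 [211 212 208 198 225 209 110 119 140 131 184 237 233 234 233 235 236 236]
 [119 122 105  95 177 201 121  88  84 103 173 215 215 210 207 205 201 203]
 [ 40  38  31  52 142 168 121  97  87 104 159 208 207 198 191 188 189 189]
 [179 179 179 185 195 180 114  89  78  97 180 228 224 224 221 224 224 223]
 [231 231 230 231 234 204 113  99  94  99 183 235 228 228 230 229 228 229]
 [230 232 229 232 238 218 121  93  91 116 199 235 229 231 229 229 230 230]
 [230 229 232 231 213 181 116  85  69  97 195 238 232 233 232 231 231 232]
 [232 234 235 201 113 101 109  97  86  99 175 225 230 239 236 234 232 23
[... 333 characters left out ...]
 66  72  62  63  62  93 155 204 214 235 229]
 [ 69  44  38  36  33  23  84 166 190 199 204 142  71 147 202 211 234 237]
 [ 59  39  40  34  32  57 159 222 232 240 232 122  31  71 106 136 172 197]]
fixture [434.2 198.3 137.1  88.7  19.3]
caliper [ 493.6 -234.4  199.9  174.8   86.8]
near [-6.84096676e-03 -9.64567229e+01] 44
far [4.70488962e-03 7.41678650e+01] 44
left [-1.35186211e-02  1.01844991e+02] 43
right [-2.13707037e-02 -9.19438733e+01] 44
mean [ 504.60974309 -238.94604369   12.        ]
red cap [[ 614.39110875 -312.2181372    86.        ]]
brown~ [[537.70625526 234.31704333 100.        ]] clear [[501.58615712   1.22876523 113.        ]] cyl foot [[397.36826491   4.10165151   0.        ]]
```

Request:
carry_out(xyz=[[3.83,-1.91,0],[3.83,-1.91,0],[3.83,-1.91,0],[3.83,-1.91,0],[3.83,-1.91,0],[3.83,-1.91,0],[3.83,-1.91,0],[3.83,-1.91,0],[3.83,-1.91,0],[3.83,-1.91,0],[3.83,-1.91,0],[3.83,-1.91,0]], twist=[0,0,0,0,0,0,0,0,0,0,0,0], gripper=[1,1,1,1,1,1,1,1,1,1,1,1])

```text
time: 1.5
ee_pos: [0.5564, -0.2426, 0.2314]
eef_rot: [180.0, -0.0, 17.0]
contact_force: [0.1, -0.1, -0.0]
width: 0.086
grip_force: 0.0
```

Request:
carry_out(xyz=[[0,0,0],[0,0,0],[0,0,0],[0,0,0],[0,0,0]], twist=[7,7,6.5,0,0], gripper=[1,1,1,1,1])

```text
time: 2.0
ee_pos: [0.5552, -0.244, 0.2312]
eef_rot: [-180.0, 0.0, -3.4]
contact_force: [0.1, -0.6, 0.3]
width: 0.0852
grip_force: 0.0
```

```bash
python3 - <<'E'
from h import *
s,t=capture("side"),capture("top")
t0=dict(t);t0["frame"]=cv2.imread("pics/top0.png")[:,:,::-1].copy();s0=dict(s);s0["frame"]=cv2.imread("pics/side0.png")[:,:,::-1].copy()
f=t0["frame"].astype(float);f=cv2.GaussianBlur(f,(3,3),.6);br=f[:,:,2]-f[:,:,0];g=f.mean(2)
def cross(v,th,up):
    for i in range(len(v)-1):
        if (v[i]-th)*(v[i+1]-th)<=0 and (v[i+1]>v[i])==up:return i+(th-v[i])/(v[i+1]-v[i])
# base edges (br: base>0, table<0)
print("br base",br[260,360],"table",br[300,340],br[260,325])
th=(br[260,360]+br[300,340])/2
def fit(pts,z,axis,nm):
    P=onplane(t0,pts,z)*1000;
    for _ in range(3):
        i=1 if axis=='x' else 0  # line along caliper x: y=f(x)
        a=np.polyfit(P[:,1-i],P[:,i],1);r=P[:,i]-np.polyval(a,P[:,1-i]);P=P[abs(r)<max(1.5,2*r.std())]
    yaw=np.degrees(np.arctan(a[0])) if axis=='x' else -np.degrees(np.arctan(a[0]))
    print(nm,"yaw %.2f"%yaw,a,"rms %.2f"%r.std(),len(P));return a
fit([(332+c,y) for y in range(235,274) if (c:=cross(br[y,332:352],th,True)) is not None],.012,'x',"left")
fit([(396+c,y) for y in range(240,274) if (c:=cross(br[y,396:416],th,False)) is not None],.012,'x',"right")
fit([(x,270+c) for x in range(345,397) if (c:=cross(br[270:294,x],th,False)) is not None],.012,'y',"near")
fit([(x,216+c) for x in list(range(345,366))+list(range(384,392)) if (c:=cross(br[216:232,x],th,True)) is not None],.012,'y',"far")
# jaws: brighter than base at z .042
np.set_printoptions(linewidth=220)
print(g[255,370:404].round());
# fixture in side
a=cv2.resize(s["frame"][205:295,215:335],None,fx=6,fy=6,interpolation=cv2.INTER_CUBIC);cv2.imwrite("pics/crop2.png",a[:,:,::-1])
# pins in top: dump
print(g[250:288,218:252].round().astype(int))
print("tri knob top",tri(s0,(373.4,255.3),t0,(378.4,228.3)))
E
```

```text
br base 17.55478680716182 table -19.22318340681619 -24.112456171698312
left yaw -3.18 [-5.54772893e-02 -1.06038896e+02] rms 0.28 39
right yaw -2.86 [-4.99474562e-02 -3.06884534e+02] rms 0.19 34
near yaw -2.72 [4.75084484e-02 4.16903421e+02] rms 0.29 52
far yaw -2.97 [5.18936336e-02 5.94138350e+02] rms 0.21 29
[114. 114. 114. 114. 113. 108.  91.  80. 119. 130. 131. 136. 138. 118. 114. 113. 113. 114. 115. 114. 113. 110.  93.  79. 110. 128. 131. 131. 127. 115. 112. 112. 113. 120.]
[[131 130 126 ... 127 128 129]
 [126 121 112 ... 127 127 128]
 [107  99  89 ... 125 126 128]
 ...
 [135 133 133 ...  76  75  73]
 [135 134 134 ...  75  74  76]
 [135 135 134 ...  75  75  85]]
tri knob top (array([ 0.55405593, -0.24076057,  0.09049213]), np.float64(0.005316080558316969))
```

View pics/crop2.png

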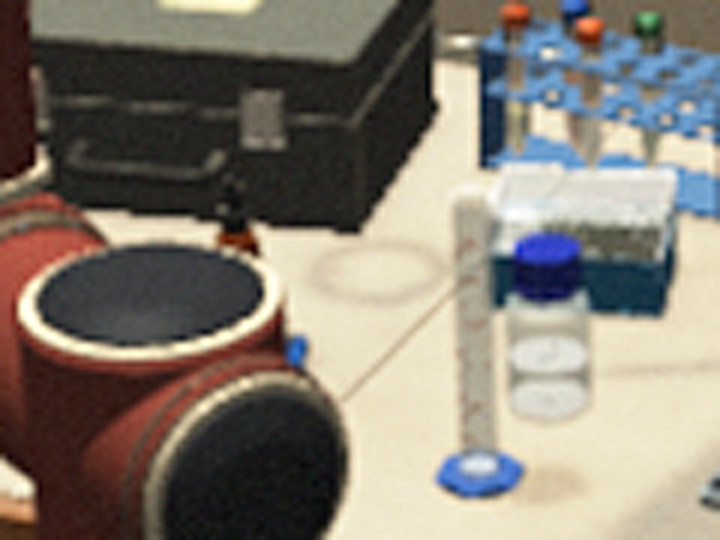

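The side crop shows the robot's own shoulder hiding the fixture, with only a blue corner at about side pixel (264,263). The fixture therefore has to come from the top view, where its outline at 14 mm and the plate outline at 30 mm agree. The caliper yaw is about -2.9°. Now I'll descend on the knob and pinch it.

Request:
carry_out(xyz=[[0,0,3.5],[0,0,3.5],[0,0,3.5],[0,0,3.0],[0,0,2.5],[0,0,1.6],[0,0,0],[0,0,0]], twist=[-0.5,0,0,0,0,0,0,0], gripper=[1,1,1,1,1,1,1,1])

```text
time: 2.9
ee_pos: [0.5558, -0.2444, 0.0561]
eef_rot: [180.0, -0.1, -3.0]
contact_force: [0.8, 0.6, -0.3]
width: 0.0852
grip_force: 0.0
```

Request:
carry_out(xyz=[[0,0,0],[0,0,0],[0,0,0],[0,0,0],[0,0,0],[0,0,0],[0,0,0],[0,0,0],[0,0,0],[0,0,0]], twist=[0,0,0,0,0,0,0,0,0,0], gripper=[-1,-1,-1,-1,-1,-1,-1,-1,-1,-1])

```text
time: 3.9
ee_pos: [0.5555, -0.2438, 0.0559]
eef_rot: [-180.0, -0.0, -3.0]
contact_force: [-1.7, 2.9, 5.5]
width: 0.0144
grip_force: 58.7
```

Request:
carry_out(xyz=[[0,-0.5,0],[0,-1,0],[0,-1,0],[0,-1,0],[0,-1,0],[0,-0.8,0],[0,-0.5,0],[0,0,0],[0,0,0]], twist=[0,0,0,0,0,0,0,0,0], gripper=[-1,-1,-1,-1,-1,-1,-1,-1,-1])

```text
time: 4.8
ee_pos: [0.5586, -0.1851, 0.0559]
eef_rot: [-180.0, -0.0, -3.0]
contact_force: [-2.1, 0.2, 6.7]
width: 0.0145
grip_force: 59.1
```

Request:
carry_out(xyz=[[0,0,0],[0,0,0],[0,0,0],[0,0,0],[0,0,-1.5],[0,0,-3.5],[0,0,-3.5],[0,0,-3.5],[0,0,-3.5],[0,0,-3],[0,0,-1]], twist=[0,0,0,0,0,0,0,0,0,0,0], gripper=[1,1,1,1,1,1,1,1,1,1,1])

```text
time: 5.9
ee_pos: [0.56, -0.1869, 0.2562]
eef_rot: [179.8, -0.4, -3.0]
contact_force: [0.5, -0.1, -0.2]
width: 0.0856
grip_force: 0.0
```

Request:
carry_out(xyz=[[-1.2,-3.137,0],[-1.2,-3.137,0],[-1.2,-3.137,0],[-1.2,-3.137,0],[-1.2,-3.137,0],[-1.2,-3.137,0],[-1.2,-3.137,0],[-1.2,-3.137,0],[-1.2,-3.137,0],[-1.2,-3.137,0],[-1.2,-3.137,0],[-1.2,-3.137,0]], twist=[0,0,0,0,0,0,0,0,0,0,0,0], gripper=[1,1,1,1,1,1,1,1,1,1,1,1])

```text
time: 7.1
ee_pos: [0.4331, 0.1984, 0.2495]
eef_rot: [180.0, 0.1, -3.0]
contact_force: [1.0, -0.2, -0.1]
width: 0.0854
grip_force: 0.0
```

```bash
python3 - <<'E'
from h import *
s,t=capture("side"),capture("top")
cv2.imwrite("pics/top1.png",t["frame"][:,:,::-1]);cv2.imwrite("pics/side1.png",s["frame"][:,:,::-1])
a=cv2.resize(t["frame"][215:305,205:415],None,fx=3.8,fy=3.8,interpolation=cv2.INTER_CUBIC)
# refine plate from first picture, subpixel, and pins/grip
t0=dict(t);t0["frame"]=cv2.imread("pics/top0.png")[:,:,::-1].copy()
big=cv2.resize(t0["frame"][235:305,205:265],None,fx=8,fy=8,interpolation=cv2.INTER_CUBIC)
hsv=cv2.cvtColor(big,cv2.COLOR_RGB2HSV);f=lambda p:(np.float64(p)+.5)/8-.5+[205,235]
def rep(nm,m,z):
    k=max(cv2.findContours(m,cv2.RETR_EXTERNAL,cv2.CHAIN_APPROX_NONE)[0],key=cv2.contourArea);print(nm,box(onplane(t0,f(k.reshape(-1,2)),z)))
g=big.max(2)
for z,th in((.014,60),(.014,75),(.014,90)):
    m=((hsv[:,:,1]>th)&(hsv[:,:,0]>100)&(hsv[:,:,0]<125)).astype(np.uint8);rep("fix",m,z)
for th in(125,140,155):
    m=((g>th)&(hsv[:,:,1]<70)).astype(np.uint8);m[:, :70]=0;m[:,390:]=0;m[:30]=0;m[450:]=0
    fx=((hsv[:,:,1]>75)&(hsv[:,:,0]>100)&(hsv[:,:,0]<125)).astype(np.uint8)
    hull=np.zeros_like(m);k=max(cv2.findContours(fx,cv2.RETR_EXTERNAL,cv2.CHAIN_APPROX_NONE)[0],key=cv2.contourArea)
    cv2.fillConvexPoly(hull,cv2.convexHull(k),1);hull=cv2.erode(hull,np.ones((25,25)));rep("plate",m&hull,.030)
d=((g<70)&(hull>0)).astype(np.uint8);d=cv2.morphologyEx(d,cv2.MORPH_OPEN,np.ones((21,21)))
rep("grip top z72",d,.072)
E
```

```text
fix [434.4 198.4 139.6  89.6  19.3]
fix [434.3 198.5 139.   89.1  19.2]
fix [434.2 198.4 138.2  88.5  19.3]
plate [434.9 199.  111.4  65.5  19.4]
plate [435.3 199.4 110.3  64.4  19.3]
plate [404.4 188.5  62.1  42.8 -70.6]
grip top z72 [430.7 193.8  48.3  22.4 -75.7]
```

Request:
carry_out(xyz=[[0,0,0],[0,0,0],[0,0,0],[0,0,0],[0,0,0],[0,0,0],[0,0,0],[0,0,0],[0,0,0],[0,0,0],[0,0,0],[0,0,0]], twist=[-8,-8,-8,-8,-8,-8,-8,-8,-8,-8,-8,-8], gripper=[1,1,1,1,1,1,1,1,1,1,1,1])

```text
time: 8.4
ee_pos: [0.4341, 0.1964, 0.2496]
eef_rot: [-179.9, 0.0, 93.3]
contact_force: [-0.1, -0.4, -0.3]
width: 0.0853
grip_force: 0.0
```

Request:
carry_out(xyz=[[0,0,0],[0,0,0],[0,0,3],[0,0,3],[0,0,3],[0,0,0],[0,0,0],[0,0,0]], twist=[-8,-8.3,0,0,0,0,0,0], gripper=[1,1,1,1,1,1,1,1])

```text
time: 9.2
ee_pos: [0.4354, 0.1973, 0.1623]
eef_rot: [179.8, 0.0, 109.3]
contact_force: [0.2, -0.3, 0.4]
width: 0.0856
grip_force: 0.0
```

```bash
python3 - <<'E'
from h import *
for i in range(3):
    s=sense();print(np.round(s["ee_pos"],4),s["eef_rot"],s["contact_force"].round(1))
E
```

```text
[0.4354 0.1973 0.1623] [1.79833024e+02 1.77060282e-02 1.09283641e+02] [ 0.2 -0.3  0.4]
[0.4354 0.1973 0.1623] [1.79833024e+02 1.77060282e-02 1.09283641e+02] [ 0.2 -0.3  0.4]
[0.4354 0.1973 0.1623] [1.79833024e+02 1.77060282e-02 1.09283641e+02] [ 0.2 -0.3  0.4]
```

Request:
carry_out(xyz=[[0.15,0.05,0],[0,0,0],[0,0,0],[0,0,0],[0,0,2],[0,0,3],[0,0,2],[0,0,0],[0,0,0],[0,0,0]], twist=[0,0,0,0,0,0,0,0,0,0], gripper=[-0.2,-0.2,-0.2,-0.2,-0.2,-0.2,-0.2,-0.2,-0.2,-0.2])

```text
time: 10.2
ee_pos: [0.4353, 0.1992, 0.092]
eef_rot: [179.8, 0.0, 109.3]
contact_force: [0.4, -0.3, 0.8]
width: 0.0339
grip_force: 0.0
```

```bash
python3 - <<'E'
from h import *
t=capture("top");cv2.imwrite("pics/top2.png",t["frame"][:,:,::-1])
P=[]
for i in range(6):
    capture("side");s=sense();P.append(np.r_[s["ee_pos"]*1000,s["eef_rot"][2]])
print(np.round(P,2),np.mean(P,0))
a=cv2.resize(t["frame"][215:305,205:415],None,fx=3.8,fy=3.8,interpolation=cv2.INTER_CUBIC);cv2.imwrite("pics/crop3.png",a[:,:,::-1])
E
```

```text
[[435.28 199.23  92.03 109.31]
 [435.12 199.18  91.81 109.31]
 [434.94 199.11  91.56 109.31]
 [434.71 199.07  91.26 109.31]
 [434.57 199.    91.04 109.31]
 [434.41 198.98  90.8  109.3 ]] [434.83806723 199.09483597  91.41624267 109.30657663]
```

View pics/crop3.png

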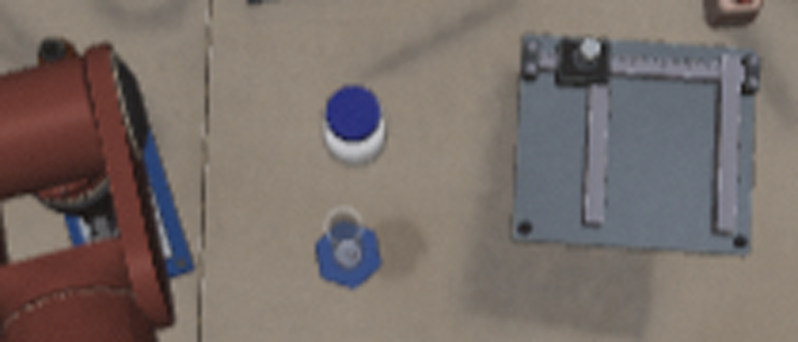

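The crop shows the sliding jaw now about 96 mm open (crop x 608 to 722), with the bottles undisturbed. I'll descend on the grip with the fingers part-closed so they stay inside the pins.

Request:
carry_out(xyz=[[0,0,1],[0,0,1.5],[0,0,1.2],[0,0,0.7],[0,0,0.4],[0,0,0],[0,0,0],[0,0,0],[0,0,0]], twist=[0,0,0,0,0,0,0,0,0], gripper=[-0.2,-0.2,-0.2,-0.2,-0.2,-0.2,-0.2,-0.2,-0.2])

```text
time: 11.45
ee_pos: [0.4346, 0.199, 0.0429]
eef_rot: [179.9, 0.0, 109.3]
contact_force: [-0.7, 0.6, -0.1]
width: 0.034
grip_force: 0.0
```

Now I'll close slowly on the grip, watching the side force.

Request:
carry_out(xyz=[[0,0,0],[0,0,0],[0,0,0],[0,0,0],[0,0,0],[0,0,0]], twist=[0,0,0,0,0,0], gripper=[-0.4,-0.55,-0.65,-1,-1,-1])

```text
time: 12.05
ee_pos: [0.4344, 0.1989, 0.0425]
eef_rot: [180.0, 0.0, 109.3]
contact_force: [-0.5, 1.1, 1.1]
width: 0.0109
grip_force: 59.9
```

```bash
python3 - <<'E'
from h import *
for i in range(4):
    capture("side");s=sense();print(np.round(s["ee_pos"]*1000,2),s["eef_rot"].round(2),s["contact_force"].round(2),s["torque"].round(3),s["grip_force"],s["width"])
E
```

```text
[434.36 198.94  42.53] [179.97   0.   109.3 ] [-0.19  0.1   1.98] [-0.003 -0.082 -0.031] 59.91045534610748 0.010929553521406966
[434.37 198.95  42.53] [179.97   0.   109.31] [-0.16 -0.43  1.68] [-0.015 -0.109  0.013] 59.92054581642151 0.011270857164876183
[434.4  198.95  42.55] [179.97   0.   109.3 ] [0.22 1.01 2.74] [ 0.025 -0.01   0.055] 59.926300048828125 0.010806098856523071
[434.37 198.96  42.54] [179.97   0.   109.31] [-0.13  0.    1.31] [-0.015 -0.027  0.006] 59.9321848154068 0.011014733087346618
```

Request:
carry_out(xyz=[[0,0,-0.3],[0,0,-0.5],[0,0,-0.5],[0,0,-0.5]], twist=[0,0,0,0], gripper=[-1,-1,-1,-1])

```text
time: 12.65
ee_pos: [0.4338, 0.1988, 0.0605]
eef_rot: [-180.0, -0.0, 109.3]
contact_force: [-0.2, -0.1, -1.5]
width: 0.0114
grip_force: 59.2
```

Request:
carry_out(xyz=[[0,0,-0.5],[0,0,-0.5],[0,0,-0.5],[0,0,-0.6],[0,0,-0.8],[0,0,-2],[0,0,-3],[0,0,-4],[0,0,-4],[0,0,-3],[0,0,-1.5],[0,0,0]], twist=[0,0,0,0,0,0,0,0,0,0,0,0], gripper=[-1,-1,-1,-1,-1,-1,-1,-1,-1,-1,-1,-1])

```text
time: 13.85
ee_pos: [0.4353, 0.1992, 0.2671]
eef_rot: [179.7, 0.0, 109.3]
contact_force: [0.7, 0.3, -2.6]
width: 0.0109
grip_force: 59.5
```

Request:
carry_out(xyz=[[-1.55,-0.39,0],[-3.09,-0.77,0],[-3.87,-0.97,0],[-4.64,-1.16,0],[-4.64,-1.16,0],[-4.64,-1.16,0],[-4.64,-1.16,0],[-4.64,-1.16,0],[-4.64,-1.16,0],[-3.87,-0.97,0],[-3.09,-0.77,0],[-1.55,-0.39,0]], twist=[0,0,0,0,0,0,0,0,0,0,0,0], gripper=[-1,-1,-1,-1,-1,-1,-1,-1,-1,-1,-1,-1])

```text
time: 15.05
ee_pos: [0.4753, -0.2634, 0.261]
eef_rot: [-179.8, -0.2, 109.2]
contact_force: [0.6, 0.1, -2.7]
width: 0.011
grip_force: 59.3
```

Request:
carry_out(xyz=[[0,0,0],[0,0,0],[0,0,0],[0,0,0],[0,0,0],[0,0,0],[0,0,0],[0,0,0],[0,0,0]], twist=[4,5,5,5,3.2,0,0,0,0], gripper=[-1,-1,-1,-1,-1,-1,-1,-1,-1])

```text
time: 15.95
ee_pos: [0.4765, -0.2614, 0.264]
eef_rot: [-180.0, -0.0, 87.1]
contact_force: [0.5, 0.2, -2.4]
width: 0.0108
grip_force: 59.4
```

```bash
python3 - <<'E'
from h import *
s,t=capture("side"),capture("top");cv2.imwrite("pics/top3.png",t["frame"][:,:,::-1])
q=sense();print(np.round(q["ee_pos"]*1000,2),q["eef_rot"].round(2),q["contact_force"].round(2),q["torque"].round(3))
a=cv2.resize(s["frame"][175:325,310:420],None,fx=3.8,fy=3.8,interpolation=cv2.INTER_CUBIC)
b=cv2.resize(t["frame"][205:300,325:415],None,fx=4,fy=6,interpolation=cv2.INTER_CUBIC)[:570,:360]
o=np.hstack([a,b]);cv2.imwrite("pics/crop4.png",o[:,:,::-1]);print(o.shape)
E
```

```text
[ 476.55 -261.54  264.26] [-180.     -0.     87.12] [ 0.13  0.1  -2.61] [-0.021 -0.014  0.039]
(570, 778, 3)
```

View pics/crop4.png

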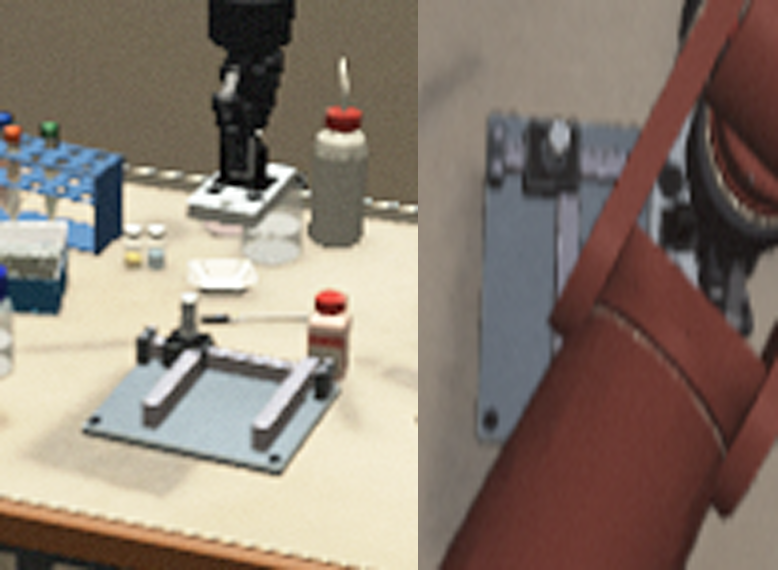

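The plate hangs level above the gap, and the sliding jaw is open with the knob at crop (188,305). I'll descend, slowing above the jaw tops.

Request:
carry_out(xyz=[[0.0,0.08,1.5],[0,0,3],[0,0,3],[0,0,3],[0,0,3],[0,0,2.5],[0,0,1.5],[0,0,0.8],[0,0,0],[0,0,0],[0,0,0]], twist=[0,0,0,0,0,0,0,0,0,0,0], gripper=[-1,-1,-1,-1,-1,-1,-1,-1,-1,-1,-1])

```text
time: 17.15
ee_pos: [0.4784, -0.2624, 0.083]
eef_rot: [179.9, 0.1, 87.1]
contact_force: [0.9, -1.2, -2.1]
width: 0.0113
grip_force: 59.3
```

```bash
python3 - <<'E'
from h import *
s,t=capture("side"),capture("top");cv2.imwrite("pics/side4.png",s["frame"][:,:,::-1]);cv2.imwrite("pics/top4.png",t["frame"][:,:,::-1])
q=sense();print(np.round(q["ee_pos"]*1000,2),q["eef_rot"].round(2),q["contact_force"].round(2),q["torque"].round(3))
# predicted side pixels of fixed/sliding jaw gauging-face top edges from caliper pose, and plate underside edges
a=np.radians(-2.93);R=np.array([[np.cos(a),-np.sin(a)],[np.sin(a),np.cos(a)]])
W=lambda x,y,z:np.r_[R@[x,y]+[479.2,-246.6],z]/1000
for nm,p in dict(fx0=(-60,-50,42),fx1=(60,-50,42),base0=(-75,115,12),base1=(-75,-85,12),base2=(103,-85,12)).items():print(nm,proj(s,W(*p)).round(1),proj(t,W(*p)).round(1))
c=cv2.resize(s["frame"][235:315,325:405],None,fx=7,fy=7,interpolation=cv2.INTER_CUBIC);cv2.imwrite("pics/crop5.png",c[:,:,::-1])
E
```

```text
[ 478.17 -262.21   82.78] [1.7987e+02 8.0000e-02 8.7110e+01] [ 0.22 -0.21 -2.19] [-0.019 -0.007 -0.009]
fx0 [[376.6 286.3]] [[392.8 275.5]]
fx1 [[387.9 271.6]] [[394.  237.7]]
base0 [[331.5 286.5]] [[338.8 278.1]]
base1 [[384.5 297.8]] [[402.  282.1]]
base2 [[400.4 275.6]] [[403.5 227.3]]
```

View pics/crop5.png

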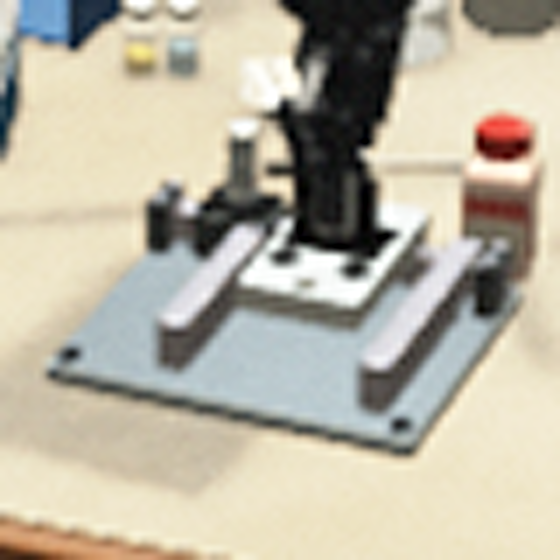

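The side crop shows the plate just above the jaw tops and between them. The fixed-jaw corner is seen at crop (362,362), against (361,359) predicted, so the calibration fits. I'll lower it on.

Request:
carry_out(xyz=[[0.1,-0.1,0.5],[0,0,0.7],[0,0,0.8],[0,0,0.8],[0,0,0.6],[0,0,0.3],[0,0,0],[0,0,0],[0,0,0]], twist=[0,0,0,0,0,0,0,0,0], gripper=[-1,-1,-1,-1,-1,-1,-1,-1,-1])

```text
time: 18.15
ee_pos: [0.4767, -0.2608, 0.0448]
eef_rot: [180.0, 0.0, 87.1]
contact_force: [0.4, -0.2, -2.1]
width: 0.0112
grip_force: 59.3
```

Request:
carry_out(xyz=[[0,0,0.15],[0,0,0.15],[0,0,0.1],[0,0,0],[0,0,0]], twist=[0,0,0,0,0], gripper=[-1,-1,-1,-1,-1])

```text
time: 18.65
ee_pos: [0.4764, -0.2606, 0.0405]
eef_rot: [180.0, 0.0, 87.1]
contact_force: [-0.8, 0.4, 1.0]
width: 0.0114
grip_force: 59.7
```

Request:
carry_out(xyz=[[0,0,0.05],[0,0,0],[0,0,0],[0,0,0],[0,0,0],[0,0,0],[0,0,0]], twist=[0,0,0,0,0,0,0], gripper=[-1,-1,-0.6,-0.4,-0.2,-0.2,-0.2])

```text
time: 19.35
ee_pos: [0.4764, -0.2606, 0.0397]
eef_rot: [180.0, 0.0, 87.1]
contact_force: [0.5, -0.6, -0.2]
width: 0.0341
grip_force: 0.0
```

Request:
carry_out(xyz=[[0,0,-0.5],[0,0,-1],[0,0,-2],[0,0,-3],[0,0,-3.5],[0,0,-3.5],[0,0,-3],[0,0,-1],[0,0,0],[0,0,0]], twist=[0,0,0,0,0,0,0,0,0,0], gripper=[-0.2,-0.2,-0.2,-0.2,-0.2,-0.2,-0.2,-0.2,-0.2,-0.2])

```text
time: 20.35
ee_pos: [0.4758, -0.2601, 0.2133]
eef_rot: [-179.9, -0.1, 87.1]
contact_force: [-0.1, -0.2, 0.3]
width: 0.034
grip_force: 0.0
```

Request:
carry_out(xyz=[[1,1,0],[2,2,0],[2.5,2.4,0],[1.6,1.6,0],[0.83,0.87,0],[0,0,0],[0,0,0],[0,0,0],[0,0,0],[0,0,0],[0,0,0],[0,0,0]], twist=[0,0,0,0,0,8.5,8.5,8.5,8.5,8.5,8.5,8.5], gripper=[0.2,0.2,0.2,0.2,0.2,0.2,0.2,0.2,0.2,0.2,0.2,0.2])

```text
time: 21.55
ee_pos: [0.5585, -0.185, 0.2133]
eef_rot: [-179.9, 0.1, 27.2]
contact_force: [0.8, -0.8, -0.0]
width: 0.0512
grip_force: 0.0
```

Request:
carry_out(xyz=[[0,0,0],[0,0,0],[0,0,0],[0,0,0],[0,0,1.5],[0,0,3],[0,0,3],[0,0,0],[0,0,0],[0,0,0]], twist=[8.5,8.5,8.5,5.1,0,0,0,0,0,0], gripper=[0.2,0.2,0.2,0.2,0.2,0.2,0.2,0.2,0.2,0.2])

```text
time: 22.55
ee_pos: [0.5598, -0.1858, 0.1413]
eef_rot: [179.9, -0.1, -3.0]
contact_force: [0.8, 0.4, 0.4]
width: 0.0516
grip_force: 0.0
```

```bash
python3 - <<'E'
from h import *
s,t=capture("side"),capture("top");cv2.imwrite("pics/side5.png",s["frame"][:,:,::-1]);cv2.imwrite("pics/top5.png",t["frame"][:,:,::-1])
q=sense();print(np.round(q["ee_pos"]*1000,2),q["eef_rot"].round(2),q["contact_force"].round(2))
a=cv2.resize(s["frame"][225:315,325:410],(380,400),interpolation=cv2.INTER_CUBIC)
b=cv2.resize(t["frame"][210:300,330:415],(380,400),interpolation=cv2.INTER_CUBIC)
cv2.imwrite("pics/crop6.png",np.hstack([a,b])[:,:,::-1])
E
```

```text
[ 560.13 -185.88  141.87] [179.93  -0.18  -2.98] [-0.55 -0.13 -0.42]
```

View pics/crop6.png

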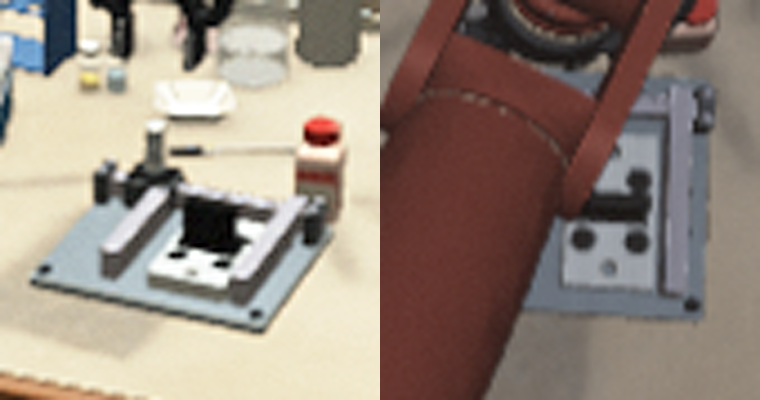

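The plate lies flat, parallel to the fixed jaw and a few mm off it, with the sliding jaw open. Next I'll take the knob.

Request:
carry_out(xyz=[[-0.1,0,2],[0,0,2.5],[0,0,2.2],[0,0,1.3],[0,0,0.5],[0,0,0],[0,0,0]], twist=[0,0,0,0,0,0,0], gripper=[0.2,0.2,0.2,0.2,0.2,0.2,0.2])

```text
time: 23.35
ee_pos: [0.559, -0.1858, 0.0563]
eef_rot: [179.9, -0.1, -3.0]
contact_force: [0.2, 0.3, 0.7]
width: 0.0511
grip_force: 0.0
```

Request:
carry_out(xyz=[[0,0,0],[0,0,0],[0,0,0],[0,0,0],[0,0,0],[0,0,0],[0,0,0]], twist=[0,0,0,0,0,0,0], gripper=[-0.3,-0.5,-0.6,-1,-1,-1,-1])

```text
time: 24.05
ee_pos: [0.5584, -0.1853, 0.0556]
eef_rot: [180.0, -0.0, -3.0]
contact_force: [-1.7, 1.2, 5.1]
width: 0.0143
grip_force: 58.7
```

Request:
carry_out(xyz=[[0,0.3,0],[0,0.5,0],[0,0.5,0],[0,0.5,0],[0,0.4,0],[0,0.2,0],[0,0,0],[0,0,0],[0,0,0]], twist=[0,0,0,0,0,0,0,0,0], gripper=[-1,-1,-1,-1,-1,-1,-1,-1,-1])

```text
time: 24.95
ee_pos: [0.5572, -0.209, 0.0556]
eef_rot: [-180.0, -0.0, -3.0]
contact_force: [-1.9, 3.2, 5.8]
width: 0.0143
grip_force: 58.9
```

Request:
carry_out(xyz=[[0,0.1,0],[0,0.1,0],[0,0.1,0],[0,0.1,0],[0,0.1,0],[0,0,0],[0,0,0]], twist=[0,0,0,0,0,0,0], gripper=[-1,-1,-1,-1,-1,-1,-1])

```text
time: 25.65
ee_pos: [0.5569, -0.2133, 0.0556]
eef_rot: [-179.9, -0.0, -3.0]
contact_force: [-1.0, 5.1, 7.7]
width: 0.0144
grip_force: 59.0
```

Request:
carry_out(xyz=[[0,0.05,0],[0,0.05,0],[0,0.05,0],[0,0.05,0],[0,0,0],[0,0,0]], twist=[0,0,0,0,0,0], gripper=[-1,-1,-1,-1,-1,-1])

```text
time: 26.25
ee_pos: [0.5569, -0.2139, 0.0556]
eef_rot: [-179.7, -0.0, -3.0]
contact_force: [-1.5, 9.8, 8.1]
width: 0.0144
grip_force: 59.3
```

Request:
carry_out(xyz=[[0,0.05,0],[0,0.05,0],[0,0,0],[0,0,0],[0,0,0]], twist=[0,0,0,0,0], gripper=[-1,-1,-1,-1,-1])

```text
time: 26.75
ee_pos: [0.5569, -0.2141, 0.0556]
eef_rot: [-179.7, 0.0, -3.0]
contact_force: [-1.9, 12.6, 8.4]
width: 0.0145
grip_force: 59.6
```

```bash
python3 - <<'E'
from h import *
s,t=capture("side"),capture("top");cv2.imwrite("pics/side6.png",s["frame"][:,:,::-1]);cv2.imwrite("pics/top6.png",t["frame"][:,:,::-1])
for i in range(3):
    capture("side");q=sense();print(np.round(q["ee_pos"]*1000,2),q["eef_rot"].round(2),q["contact_force"].round(2),q["torque"].round(3))
a=cv2.resize(s["frame"][250:310,330:405],(400,320),interpolation=cv2.INTER_CUBIC)
b=cv2.resize(t["frame"][215:290,350:410],(320,400),interpolation=cv2.INTER_CUBIC)
o=np.zeros((400,720,3),np.uint8);o[:320,:400]=a;o[:,400:]=b
cv2.imwrite("pics/crop7.png",o[:,:,::-1])
E
```

```text
[ 556.87 -214.14   55.58] [-179.66    0.     -2.98] [-1.13 13.36  9.37] [ 1.745  0.189 -0.004]
[ 556.89 -214.13   55.59] [-179.66   -0.     -2.98] [-0.52 11.81  8.98] [1.758e+00 1.710e-01 1.000e-03]
[ 556.87 -214.1    55.57] [-179.65    0.     -2.98] [-1.8  12.19  9.16] [1.695 0.209 0.003]
```

View pics/crop7.png

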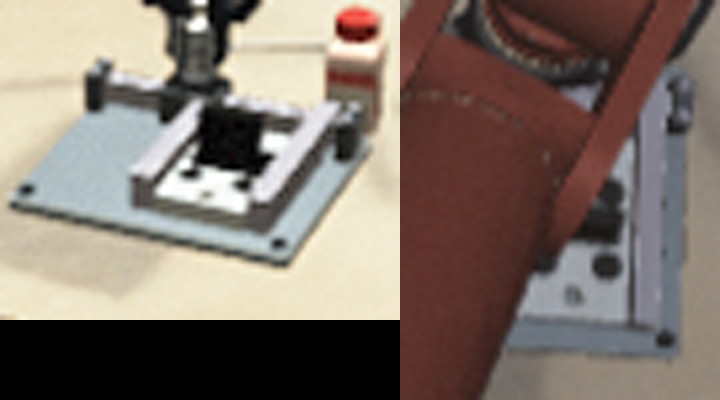

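The side crop shows the plate snug between both jaws. The push force rose to about 12 N while the knob stopped at y = -214.1 mm, against -214.5 predicted for an opening of 64. I'll ease the push a little, then let go and withdraw.

Request:
carry_out(xyz=[[0,-0.05,0],[0,-0.05,0],[0,-0.05,0],[0,0,0],[0,0,0]], twist=[0,0,0,0,0], gripper=[-1,-1,-1,-1,-1])

```text
time: 27.5
ee_pos: [0.5569, -0.2141, 0.0556]
eef_rot: [-179.8, -0.0, -3.0]
contact_force: [-1.5, 7.2, 7.9]
width: 0.0144
grip_force: 59.2
```

Request:
carry_out(xyz=[[0,0,0],[0,0,0],[0,0,0],[0,0,0],[0,0,-0.5],[0,0,-1.5],[0,0,-3],[0,0,-3],[0,0,-3],[0,0,-3],[0,0,0]], twist=[0,0,0,0,0,0,0,0,0,0,0], gripper=[-0.4,-0.2,0,0,0,0,0,0,0,0,0])

```text
time: 28.6
ee_pos: [0.5594, -0.2174, 0.2026]
eef_rot: [179.7, -0.6, -3.0]
contact_force: [-0.2, -0.3, 0.6]
width: 0.0427
grip_force: 0.0
```

Request:
carry_out(xyz=[[0,0,-2.5],[0,0,-2.5],[-1.94,2.94,0],[-1.94,2.94,0],[-1.94,2.94,0],[-1.94,2.94,0],[-1.94,2.94,0],[-1.94,2.94,0],[-1.94,2.94,0],[-1.94,2.94,0],[-1.94,2.94,0],[-1.94,2.94,0]], twist=[0,0,0,0,0,0,0,0,0,0,0,0], gripper=[0,0,0,0,0,0,0,0,0,0,0,0])

```text
time: 29.8
ee_pos: [0.3462, -0.5001, 0.2449]
eef_rot: [180.0, -0.0, -3.0]
contact_force: [-0.2, -0.6, 0.8]
width: 0.0424
grip_force: 0.0
```

```bash
python3 - <<'E'
from h import *
s,t=capture("side"),capture("top");cv2.imwrite("pics/side7.png",s["frame"][:,:,::-1]);cv2.imwrite("pics/top7.png",t["frame"][:,:,::-1])
b=cv2.resize(t["frame"][212:292,335:410],(562,600),interpolation=cv2.INTER_CUBIC);cv2.imwrite("pics/crop8.png",b[:,:,::-1])
# bystander shift vs start
d=cv2.absdiff(t["frame"],cv2.imread("pics/top0.png")[:,:,::-1]).max(2)
for n,(x0,y0,x1,y1) in dict(clear=(285,232,312,262),cyl=(284,266,310,296),brown=(210,220,232,240),red=(390,203,410,224),marker=(428,230,475,245),sc=(448,265,515,298),roll=(115,205,155,242)).items():print(n,d[y0:y1,x0:x1].max())
E
```

```text
clear 13
cyl 10
brown 10
red 10
marker 11
sc 147
roll 10
```

View pics/crop8.png

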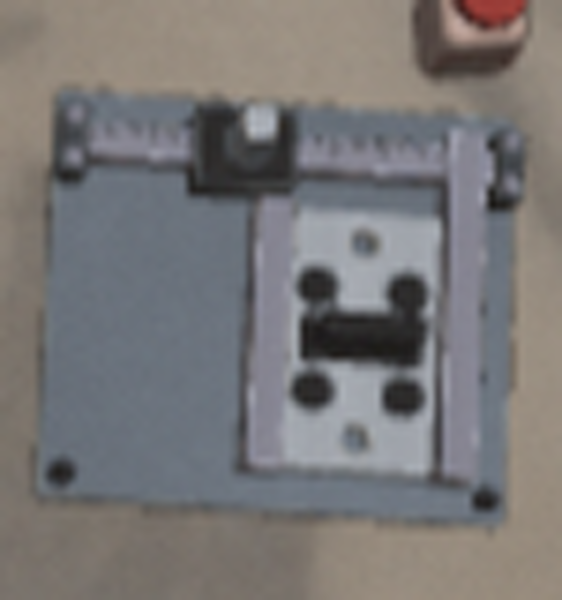

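The plate sits squarely between both jaws (crop x 290–440), the tool is clear and the bystanders are unchanged; only the scissors patch is covered by the arm, which never went near them. I'll hand it in.

```bash
python3 -c "
from bench import *
print(close_job())"
```

```text
the job is handed in; nothing more can be done
None
```

The plate was lifted off the pins and laid flat on the caliper bed. The sliding jaw is closed on it by the knob at about 64 mm opening and released, and the job was handed in at about 30 s with no result reported back.

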